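Zero the thickness gauge and hold its foot raised with the cam lever

ROBOT

A 7-joint arm with a two-finger parallel gripper is mounted at the origin on the work surface. World frame = base frame: x ahead of the robot, y to its left, z up, the work surface at z = 0. Lengths are in m, angles in rad, forces in N, time in s.
With the tool pointing down it reaches from about 0.425 to 0.825 m from the base axis. Payload 3.6 kg.
Tool frame: the origin (TCP) lies midway between the tips of the shut fingers; the grasp point (between the pads) lies 19 mm behind it (env.pinch_z is the z of the grasp point in the tool frame, in m); z points along the fingers, x is the direction in which the jaws open and shut, and the axes are right-handed (so a half turn about z gives the same grasp; the last joint's range is limited). The gripper opens to 85 mm and grips with 20 to 120 N. Pads are 22 mm wide; open, the fingers measure 114 mm over their backs; the gripper's body (76 mm by 85 mm) begins 54 mm behind the grasp point. The pads swing forward as they close: fully open they stand 13 mm farther back than shut.
Start: joints at [-1.268, 0.615, -0.013, 1.423, 0.008, 1.103, -0.04], TCP at [0.21, 0.615, 0.231] pointing down, gripper open.
Joint ranges: [-3.12, 3.12], [-0.3, 2.06], [-1.34, 1.32], [0.26, 2.42], [-1.36, 4.5], [0.01, 1.98], [-2.84, 2.84]. Speed limits (rad/s): [2.79, 2.79, 3.14, 3.14, 3.14, 3.14, 3.14].

INTERFACE

Orientations are given as a unit quaternion [x, y, z, w].
In Python, from bench import env gives the robot as it stands. The module is installed in compiled form; this text tells all that it offers.
- The arm moves only by the tool apply_moves, never from a script. Its argument "increments" is a list of rows, each a list of 3 entries, a list of its own where there are three numbers: the shift along the world's x, y, z in cm, then the turn, a rotation vector about the world's x, y, z in degrees, then the opening, from 0 (shut) to 1 (fully open). In form: [[[tx, ty, tz], [ax, ay, az], jaw], ...]. A call has 1 to 10 rows; each row is the pose to reach, as a shift and turn from the pose commanded when the call began; what a row does not reach only later rows make up. A row lasts 1/10 s, in which the tool goes at most 50 mm and 8.59 degrees, less where a joint would pass 70% of its speed; a pose out of reach is approached as far as the arm can. A call with a gripper value outside its range is refused whole. The fingers move at their own pace and stop on an object; "newtons" is the grip in N (left out, the last holds). Time passes only in rows, so rows that repeat a pose let the fingers close. It gives the time, the measured TCP pose, the force and the opening at its end, in the units of the state.
- env.get_obs(): the state, without advancing time (a new reading comes with each control period).
- env.get_image(name): name is "scene" or "top" or "wrist"; returns a dict with "color" (480x640x3 uint8, blue, green, red), "fx", "fy", "cx", "cy" (pixels), "cam_to_world" (4x4, takes a point from camera to world coordinates). Camera axes: x right, y up, looking along -z (the intrinsics and any distortion apply to the point x, -y, -z); pixel columns grow to the right and rows downward; lengths in m; the calibration is good to about 2 mm. A picture is of the moment at which its call begins. There is no depth.
- env.hand_in(): hands the job in, once; it reports no verdict.
The state is a dict: "time": time; "joint_positions": joint angles; "qd": joint speeds; "joint_efforts": joint torques, N m; "tcp_pos": TCP position; "ee_rot": TCP orientation; "force": force on the tool from outside, world axes, zero at the start; "ft_torque": the same for the moment, N m; "grip_width": opening from 0.0 (shut) to 1.0 (fully open).
Only numpy, scipy, OpenCV 4.12 (cv2) and the standard library are available. Lean on these libraries where they do the work, as an engineer would, in place of code of your own. Each camera call takes 0.05 s, during which the arm holds its last target.

TASK

Zero the thickness gauge while its foot rests on the anvil: take the plain cylindrical stylus out of the tool block, press the recessed zero button of the gauge fully in with the stylus tip, and stand the stylus back upright and fully home in the free hole of the block. Then swing the gauge's cam lever forward to its highest lift, where the lever lies level and the foot is fully up (past that the foot sinks again), and finish still holding the lever there with the gripper, at rest, so that a cover glass could be slipped under the foot. Leave all the other things on the bench where they are.

Things in the scene. Friction and masses are not known exactly. Their poses are not given: they have to be found in the camera images.
- gauge: bench thickness gauge, light grey, fixed. Origin: centre of the underside of its base (250 in x, 150 in y, 40 mm high); x to its rear, y to its left, z up; front (-x) to the robot. Column x +75 to +118 mm; head x -5 to +118, y +-25, z 110 to 160 mm. The flat front of the base (top z 40) is the console: display left, zero button right between two flat grey keys that do nothing
- foot (a point): centre of the underside of the spindle's Ø16 mm foot, which rests on the steel anvil (Ø40 mm, top 52 mm above the bench) under the head, gauge frame (25, 0, 52) mm. The vertical spindle carries a Ø56 mm steel weight on top of the head (z 204 to 226 mm, with a 6 mm nut on it), which rises with the foot
- zero_button: the zero button: black cap Ø14 mm down a round hole Ø16 mm (mouth chamfered 1.5 mm) in the console, its top 3 mm below the console surface. Origin: centre of its top; gauge frame (-90, -35, 37) mm. Pressed straight down with a slim tool; fingers do not fit in
- button_travel (a joint): travel of the zero button in m: 0 out, 0.004 fully in (4.2 N there, 1.4 N to start it; springs back when let go)
- lever_pivot (a point): axis of the cam shaft in the plane of the lever; the shaft runs along the gauge's y axis, on the right of the head. Gauge frame (25, -50, 188) mm; fixed to the gauge, turns with the lever
- lever_knob (a point): centre of the black ball knob Ø25 mm at the end of the lever, 90 mm from lever_pivot; the steel lever bar is Ø9 mm and its hub Ø24 mm. At rest straight above the pivot, at full lift straight in front of it (gauge -x) at the same height. 50 mm to the right of the weight's and head's mid plane
- cam_lever: the whole cam lever: eccentric disc, shaft, hub, bar and ball knob; origin at lever_pivot, z along the bar to the knob
- lever_angle (a joint): angle of the cam lever in rad: 0 upright (rest), grows as the knob swings forward and down to the gauge's front; highest lift at 1.571 (level); stop at 2.1, where the foot has sunk by about 1.3 mm. A spring brings it back to 0 when let go; about 2 N at the knob holds it at full lift
- foot_lift (a joint): lift of the foot and weight in m: 0 on the anvil, 0.010 at the highest lift; lift is about 0.010 x sin(lever angle)
- stylus: stylus, standing upright in one of the three holes of the tool block (which one varies): plain aluminium cylinder handle Ø14 x 55 mm, flat-topped with fine dark rings, over a steel shank Ø6 x 50 mm with blunt tip; 105 mm long, about 30 g. Origin at the tip, z along it to the handle's top. Standing home, the handle's shoulder (50 mm from the tip) sits on the block's top
- tool_block: aluminium block 60 (x) x 150 (y) x 60 mm high, fixed to the bench, with three vertical holes Ø11 mm, 55 mm deep (mouths chamfered 2 mm) in a row at x 0, y -45, 0, +45 mm. Origin: centre of its underside
- scriber: slide scriber standing in the tool block: black, short and thick, Ø20 x 36 mm domed handle above the block. Leave it alone. Origin: shank tip, 50 mm below the handle's shoulder
- needle_holder: needle holder standing in the tool block: slender wooden handle Ø9 x 58 mm above a Ø14 x 6 mm steel collar. Leave it alone. Origin: shank tip, 50 mm below the handle's shoulder
- coverglass_box: closed cover-glass box 36 x 36 x 24 mm on the bench just left of the gauge. Leave it alone. Origin: centre of its underside
- oil_bottle: small amber bottle Ø30 x 60 mm on the bench just beyond the right end of the tool block. Leave it alone. Origin: centre of its underside
- slide_box: closed flat slide box 97 x 177 x 38 mm on the left of the bench. Leave it alone. Origin: centre of its underside
- petri_dishes: stack of three closed dishes, Ø92 x 45 mm, left. Leave it alone. Origin: centre of its underside
- staining_jar: square glass jar 50 mm wide, with lid and knob 102 mm high, far right. Leave it alone. Origin: centre of its underside
There are look-alikes about, which are no part of the job. Leave any purple look-alike of the tool_block alone.

How it is judged:
By the outcome, as a careful person would: the job done as asked, in the order asked, and still so for the second after the job is handed in, while the arm keeps its last pose, push and grip.
It also fails if it takes over 61 s, if anything falls off the work surface, if the arm or the gripper's body presses on something with over 40 N, if the wrist force passes 120 N, or if a joint passes its speed limit or range.

## Working session

There is one attempt and no reset: what is moved stays moved. The work goes in short steps, Python scripts to look and compute and a tool call to move; the robot and the scene stay as the last step left them, time stands still between calls to the robot, and variables do not carry over. Pictures are saved under pics/ and viewed, and the job is handed in when it is done.

Besides the shell and the picture viewer there is one more tool, called after ">>>" as name([rows], argument=value, ...), one row to a line, values as JSON. apply_moves: Moves the arm, as the interface text tells. Its arguments: {"type":"object","properties":{"increments":{"type":"array"},"newtons":{"type":"number"}},"required":["increments"]}

```bash
ls; mkdir -p pics; python3 - <<'E'
from bench import env
import cv2
o=env.get_obs();print(o, env.pinch_z)
for n in ["scene","top","wrist"]:
    i=env.get_image(n);cv2.imwrite(f"pics/{n}0.png",i["color"]);print(n,{k:v for k,v in i.items() if k!="color"})
E
```

```text
pics
{'time': 0.0, 'joint_positions': array([-1.26752337,  0.61591185, -0.01259476,  1.42490569,  0.0080942 ,
        1.10339879, -0.04038976]), 'qd': array([ 3.87032729e-04, -6.71474706e-04,  4.07964014e-06, -1.46628121e-03,
       -1.35548010e-03,  4.86379341e-04, -7.66300645e-04]), 'joint_efforts': array([ 1.20002128e-04, -4.69229400e+01,  2.58921068e-01, -1.71038622e+01,
        9.86026746e-03,  9.63192695e-03, -1.37335383e-05]), 'tcp_pos': array([0.21024101, 0.61424942, 0.23014073]), 'ee_rot': array([ 8.13563929e-01,  5.81474056e-01, -1.03372314e-03,  7.66273508e-04]), 'force': array([ 0.47343632, -0.64862364, -0.23981836]), 'ft_torque': array([ 0.03567019, -0.01557796,  0.0061646 ]), 'grip_width': 0.999666939899161} -0.0187
scene {'fx': 450.60231289180183, 'fy': 450.60231289180183, 'cx': 310.09658744675403, 'cy': 236.30520534121564, 'cam_to_world': array([[ 0.28255098, -0.77220123,  0.56909596,  1.15328895],
       [ 0.95919937,  0.23367315, -0.15916477, -0.17133999],
       [-0.01007521,  0.59084865,  0.80671951,  1.08500799],
       [ 0.        ,  0.        ,  0.        ,  1.        ]])}
top {'fx': 504.4969971549849, 'fy': 504.4969971549849, 'cx': 326.9057510357963, 'cy': 241.18618618322753, 'cam_to_world': array([[ 0.02200226,  0.99729414, -0.07014487,  0.4368986 ],
       [-0.99969758,  0.02271755,  0.00941587,  0.02624472],
       [ 0.01098392,  0.06991649,  0.99749238,  1.4919331 ],
       [ 0.        ,  0.        ,  0.        ,  1.        ]])}
wrist {'fx': 332.692242434932, 'fy': 332.692242434932, 'cx': 318.45452391750905, 'cy': 234.13394581203255, 'cam_to_world': array([[ 0.32407044, -0.91226804, -0.25049029,  0.14726737],
       [ 0.94602678,  0.31154515,  0.0892914 ,  0.63655801],
       [-0.00341865, -0.26590722,  0.96399256,  0.3726871 ],
       [ 0.        ,  0.        ,  0.        ,  1.        ]])}
```

View pics/scene0.png

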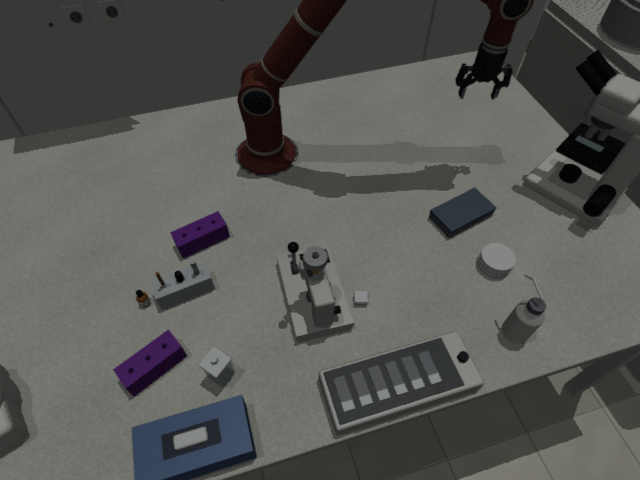

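View pics/top0.png

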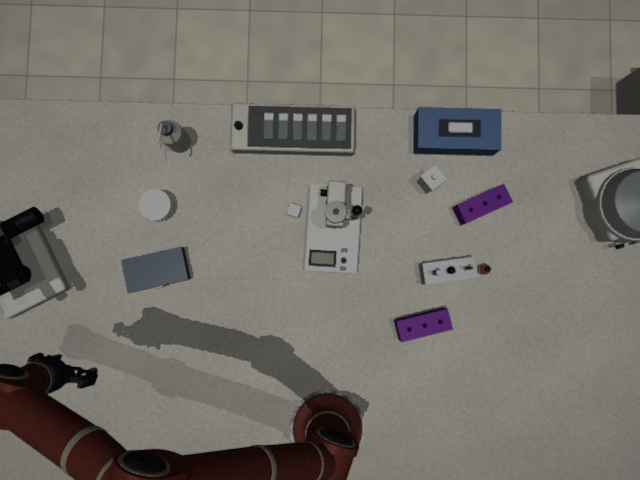

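View pics/wrist0.png

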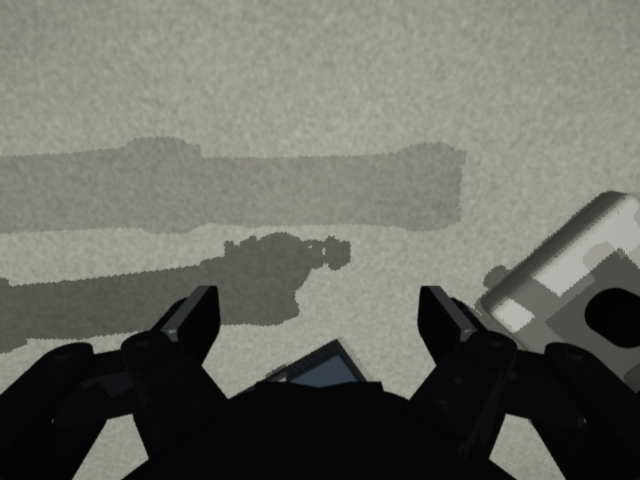

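```bash
python3 - <<'E'
import cv2
t=cv2.imread("pics/top0.png");s=cv2.imread("pics/scene0.png")
f=lambda im,x,y,w,h,k:cv2.convertScaleAbs(cv2.resize(im[y:y+h,x:x+w],None,fx=k,fy=k,interpolation=cv2.INTER_CUBIC),alpha=1.4)
cv2.imwrite("pics/c1.png",f(t,410,245,95,50,8))
cv2.imwrite("pics/c2.png",f(t,280,170,100,110,5))
cv2.imwrite("pics/c3.png",f(s,130,250,90,60,8))
cv2.imwrite("pics/c4.png",f(s,270,230,110,110,5))
E
```

```text
(no output)
```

View pics/c1.png

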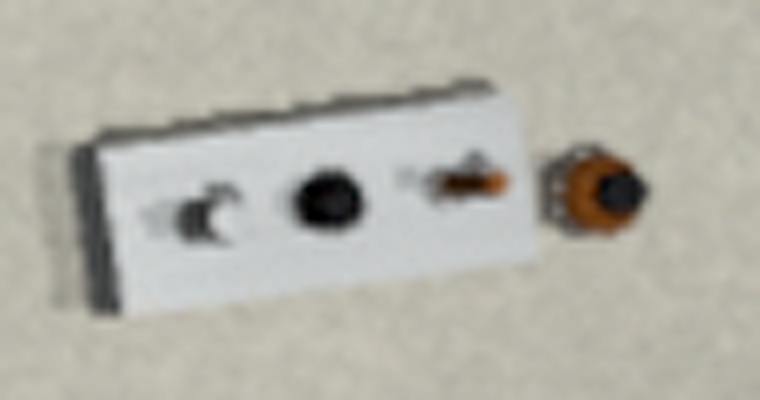

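View pics/c2.png

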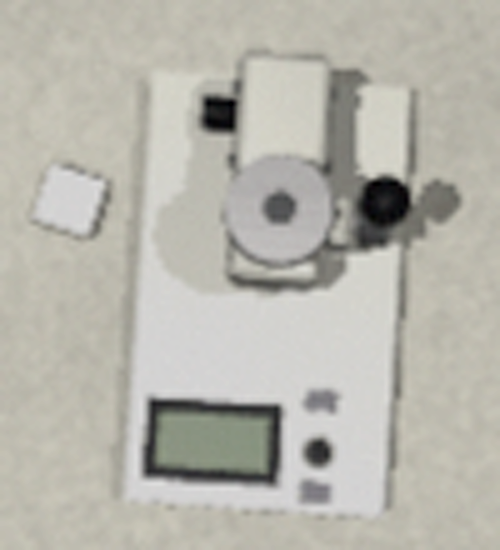

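View pics/c3.png

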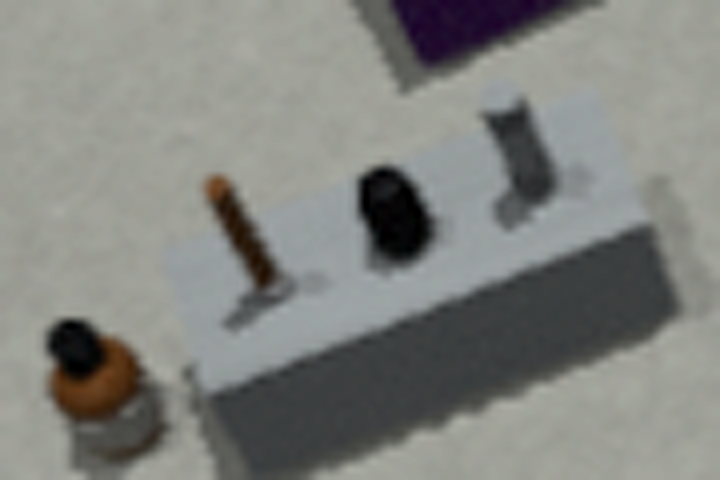

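View pics/c4.png

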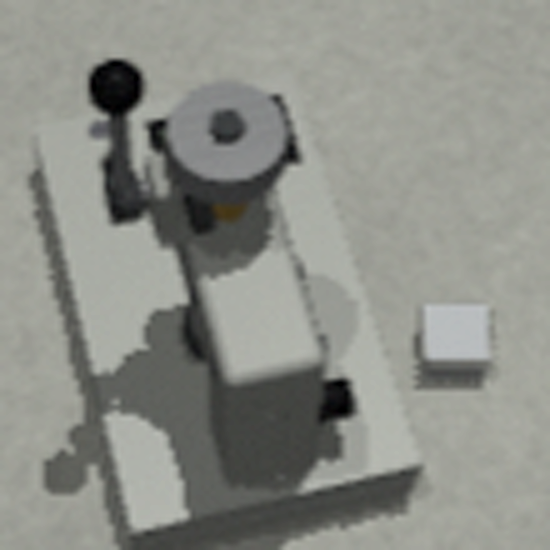

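```bash
cat > h.py <<'E'
import numpy as np
from scipy.optimize import least_squares
def proj(cam,P):
    T=cam["cam_to_world"];P=np.atleast_2d(P);c=(P-T[:3,3])@T[:3,:3]
    return np.c_[cam["cx"]+cam["fx"]*c[:,0]/-c[:,2], cam["cy"]-cam["fy"]*c[:,1]/-c[:,2]]
def ray(cam,u,v,z):
    T=cam["cam_to_world"];d=T[:3,:3]@np.array([(u-cam["cx"])/cam["fx"],-(v-cam["cy"])/cam["fy"],-1])
    return T[:3,3]+d*(z-T[2,3])/d[2]
def pose(p,L):
    c,s=np.cos(p[2]),np.sin(p[2]);L=np.atleast_2d(L)
    return np.c_[p[0]+c*L[:,0]-s*L[:,1],p[1]+s*L[:,0]+c*L[:,1],L[:,2]]
def fit(obs,p0):
    f=lambda p:np.concatenate([(proj(c,pose(p,L))-uv).ravel() for c,L,uv in obs])
    r=least_squares(f,p0,loss="soft_l1");return r.x,f(r.x).reshape(-1,2)
def un(p,x0,y0,k): return np.array([x0,y0])+(np.array(p,float)+.5)/k-.5
E
python3 - <<'E'
from h import *
from bench import env
T=env.get_image("top");S=env.get_image("scene")
h=.06
tb=[(.03,.075,h),(.03,-.075,h),(-.03,-.075,h),(-.03,.075,h)]
ot=(T,tb,un([(98,148),(503,92),(538,260),(122,313)],410,245,8))
os=(S,tb,un([(648,222),(208,395),(165,240),(603,95)],130,250,8))
np.set_printoptions(precision=4,suppress=True)
for o in ([ot],[os],[ot,os]):
    p,r=fit(o,[.45,-.25,0]);print(p,np.round(r,1).tolist())
print("holes",pose(p,[(0,.045,.06),(0,0,.06),(0,-.045,.06)]))
print("sty top", ray(T,*un((226,218),410,245,8),.115),ray(S,*un((505,97),130,250,8),.115))
g=[(.125,.075,.04),(.125,-.075,.04),(-.125,-.075,.04),(-.125,.075,.04),(-.09,-.035,.037),(.025,0,.232),(.025,-.05,.278)]
ot=(T,g,un([(152,72),(412,85),(388,512),(122,500),(318,452),(280,207),(386,201)],280,170,5))
os=(S,[g[i] for i in(0,1,2,5,6)],un([(415,465),(130,535),(38,140),(228,127),(117,86)],270,230,5))
for o in ([ot],[os],[ot,os]):
    p,r=fit(o,[.55,.0,0]);print(p,np.round(r,1).tolist())
print(pose(p,[(-.09,-.035,.037),(.025,-.05,.188),(.025,-.05,.278),(-.065,-.05,.188)]))
E
```

```text
[ 0.4636 -0.3361  0.1562] [[-0.4, -0.1], [1.0, -0.1], [-0.1, -0.2], [-0.3, 0.3]]
[ 0.4653 -0.3363  0.1327] [[0.8, 0.5], [-0.5, -0.4], [-0.1, 0.6], [0.0, -0.9]]
[ 0.4642 -0.3363  0.1465] [[-0.2, -0.5], [1.2, -0.1], [-0.1, -0.1], [-0.3, -0.2], [0.7, -0.2], [-0.3, -0.5], [-0.2, 0.6], [-0.3, -1.5]]
holes [[ 0.4576 -0.2918  0.06  ]
 [ 0.4642 -0.3363  0.06  ]
 [ 0.4708 -0.3808  0.06  ]]
sty top [ 0.4568 -0.2914  0.115 ] [ 0.4592 -0.2917  0.115 ]
[ 0.5776 -0.005  -0.0388] [[0.1, -0.3], [-0.4, 0.3], [-0.5, 0.8], [0.6, 0.0], [0.3, -0.2], [0.0, -0.2], [-0.0, -0.2]]
[ 0.5795 -0.0051 -0.0531] [[1.1, 0.8], [-0.2, -0.0], [-0.8, -2.7], [0.0, -0.4], [-0.1, 0.6]]
[ 0.5783 -0.0052 -0.0437] [[0.4, -0.7], [-0.2, 0.2], [-0.6, 0.7], [0.5, -0.3], [0.2, -0.3], [0.2, -0.5], [0.1, -0.4], [1.3, 0.0], [0.2, -0.3], [-1.3, -2.7], [-0.1, -0.8], [-0.1, 0.3]]
[[ 0.4869 -0.0362  0.037 ]
 [ 0.6011 -0.0562  0.188 ]
 [ 0.6011 -0.0562  0.278 ]
 [ 0.5112 -0.0523  0.188 ]]
```

>>> apply_moves([
  [[24, -56.5, 0], [0, 0, -62.5], 1],
  [[24, -56.5, 0], [0, 0, -62.5], 1],
  [[24, -56.5, 0], [0, 0, -62.5], 1],
  [[24, -56.5, 0], [0, 0, -62.5], 1],
  [[24, -56.5, 0], [0, 0, -62.5], 1],
  [[24, -56.5, 0], [0, 0, -62.5], 1],
  [[24, -56.5, 0], [0, 0, -62.5], 1],
  [[24, -56.5, 0], [0, 0, -62.5], 1],
  [[24, -56.5, 0], [0, 0, -62.5], 1],
  [[24, -56.5, 0], [0, 0, -62.5], 1],
])

```text
time: 1.25
tcp_pos: [0.4065, 0.1531, 0.2316]
ee_rot: [0.997, 0.075, 0.0, -0.0]
force: [0.5, 0.6, -0.2]
grip_width: 0.998
```

>>> apply_moves([
  [[4, -5, 0], [0, 0, 0], 1],
  [[5, -10, 0], [0, 0, 0], 1],
  [[5.1, -15, 0], [0, 0, 0], 1],
  [[5.1, -44.5, -1], [0, 0, 0], 1],
  [[5.1, -44.5, -1], [0, 0, 0], 1],
  [[5.1, -44.5, -1], [0, 0, 0], 1],
  [[5.1, -44.5, -1], [0, 0, 0], 1],
  [[5.1, -44.5, -1], [0, 0, 0], 1],
  [[5.1, -44.5, -1], [0, 0, 0], 1],
  [[5.1, -44.5, -1], [0, 0, 0], 1],
])

```text
time: 2.25
tcp_pos: [0.4546, -0.2982, 0.2216]
ee_rot: [0.998, 0.07, -0.0, 0.003]
force: [0.0, -0.8, 0.4]
grip_width: 1.003
```

```bash
python3 - <<'E'
from h import *
from bench import env
import cv2
i=env.get_image("wrist");cv2.imwrite("pics/w1.png",i["color"])
np.set_printoptions(precision=4,suppress=True)
o=env.get_obs();print(o["tcp_pos"],o["ee_rot"],o["joint_positions"],o["qd"])
print(i["cam_to_world"])
print(proj(i,[(.458,-.2916,.115),(.458,-.2916,.06),(.4642,-.3363,.096)]))
E
```

```text
[ 0.4552 -0.2961  0.2214] [ 0.9975  0.0708 -0.0004  0.002 ] [ 0.2467  0.4853  0.4343  1.7606 -0.2399  0.9465  0.9193] [-0.0684 -0.0278 -0.0586  0.0493 -0.0132  0.0108 -0.0384]
[[ 0.9903 -0.134  -0.0369  0.4457]
 [ 0.139   0.9528  0.2698 -0.2307]
 [-0.001  -0.2723  0.9622  0.3637]
 [ 0.      0.      0.      1.    ]]
[[323.601  223.6966]
 [322.7782 209.3649]
 [322.9896 269.1926]]
```

View pics/w1.png

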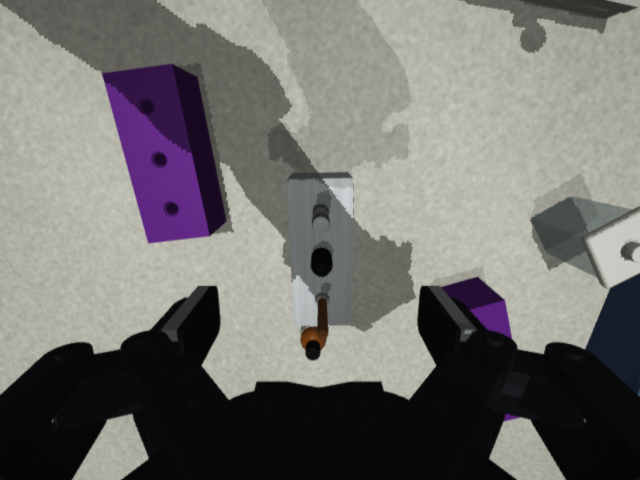

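>>> apply_moves([
  [[0, 0, -4], [0, 0, 0], 1],
  [[0, 0, -7], [0, 0, 0], 1],
  [[0, 0, -7], [0, 0, 0], 1],
  [[0, 0, -7], [0, 0, 0], 1],
])

```text
time: 2.7
tcp_pos: [0.4575, -0.289, 0.1516]
ee_rot: [0.997, 0.076, -0.0, -0.0]
force: [0.3, 0.1, -0.0]
grip_width: 1.0
```

```bash
python3 - <<'E'
from h import *
from bench import env
import cv2
i=env.get_image("wrist");c=i["color"]
cv2.imwrite("pics/w2.png",cv2.resize(c[100:340,220:420],None,fx=2.5,fy=2.5,interpolation=cv2.INTER_CUBIC))
np.set_printoptions(precision=4,suppress=True)
o=env.get_obs();print(o["tcp_pos"],o["ee_rot"],o["qd"])
print((proj(i,[(.458,-.2916,.115),(.458,-.2916,.06),(.4642,-.3363,.096)])-[220,100])*2.5)
import pickle;pickle.dump(i,open("w2.pkl","wb"))
E
```

```text
[ 0.4581 -0.2899  0.1526] [0.9971 0.0758 0.0009 0.0004] [ 0.0035 -0.0175  0.0113 -0.0169  0.0002 -0.0035  0.0037]
[[244.8619 420.8313]
 [245.1246 352.5414]
 [242.671  553.5526]]
```

View pics/w2.png

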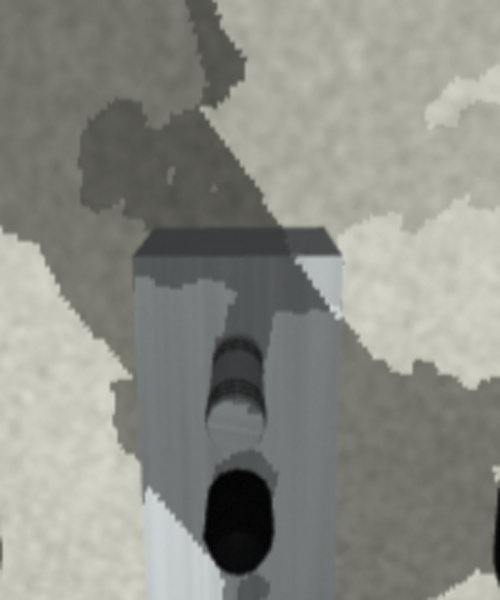

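```bash
python3 - <<'E'
from h import *
import pickle
i=pickle.load(open("w2.pkl","rb"))
np.set_printoptions(precision=4,suppress=True)
u=lambda p:un(p,220,100,2.5)
print(ray(i,*u((236,423)),.115))
a=ray(i,*u((134,257)),.06);b=ray(i,*u((342,257)),.06);print(a,b,np.degrees(np.arctan2(*(b-a)[1::-1])))
ob=(i,[(.03,.075,.06),(-.03,.075,.06),(0,.045,.115)],u([(342,257),(134,257),(236,423)]))
print(fit([ob],[.464,-.336,.146]))
E
```

```text
[ 0.4559 -0.2923  0.115 ]
[ 0.4222 -0.2682  0.06  ] [ 0.4807 -0.2592  0.06  ] 8.693871783797709
(array([ 0.4628, -0.3375,  0.152 ]), array([[ 0.601 , -0.4846],
       [-0.5847, -0.4664],
       [-0.0084,  1.1889]]))
```

>>> apply_moves([
  [[-0.1, 0, -4], [0, 0, 0], 1],
  [[-0.1, 0, -7.5], [0, 0, 0], 1],
  [[-0.1, 0, -7.5], [0, 0, 0], 0.4],
  [[-0.1, 0, -7.5], [0, 0, 0], 0],
  [[-0.1, 0, -7.5], [0, 0, 0], 0],
  [[-0.1, 0, -7.5], [0, 0, 0], 0],
  [[-0.1, 0, -7.5], [0, 0, 0], 0],
  [[-0.1, 0, -7.5], [0, 0, 0], 0],
  [[-0.1, 0, -7.5], [0, 0, 0], 0],
  [[-0.1, 0, -7.5], [0, 0, 0], 0],
], newtons=40)

```text
time: 3.75
tcp_pos: [0.4568, -0.2908, 0.0777]
ee_rot: [0.997, 0.075, 0.001, 0.001]
force: [0.4, 0.6, 7.3]
grip_width: 0.155
```

```bash
cat > w.py <<'E'
import sys
from h import *
from bench import env
import cv2,pickle
np.set_printoptions(precision=4,suppress=True)
def shot(cam,name,box,k):
    i=env.get_image(cam);x,y,w,h=box
    cv2.imwrite(f"pics/{name}.png",cv2.resize(i["color"][y:y+h,x:x+w],None,fx=k,fy=k,interpolation=cv2.INTER_CUBIC))
    pickle.dump(i,open(f"{name}.pkl","wb"));return i
def st():
    o=env.get_obs();print(round(o["time"],2),o["tcp_pos"],o["ee_rot"],"F",o["force"],"w",o["grip_width"],"q",o["joint_positions"])
E
python3 - <<'E'
from w import *
shot("wrist","w3",(0,0,640,480),1);st()
E
```

```text
3.8 [ 0.4568 -0.2908  0.0777] [0.9972 0.075  0.0011 0.0006] F [0.5247 1.2651 7.0513] w 0.15390343655228997 q [ 0.3153  0.674   0.3289  1.9082 -0.3581  0.614   1.0223]
```

View pics/w3.png

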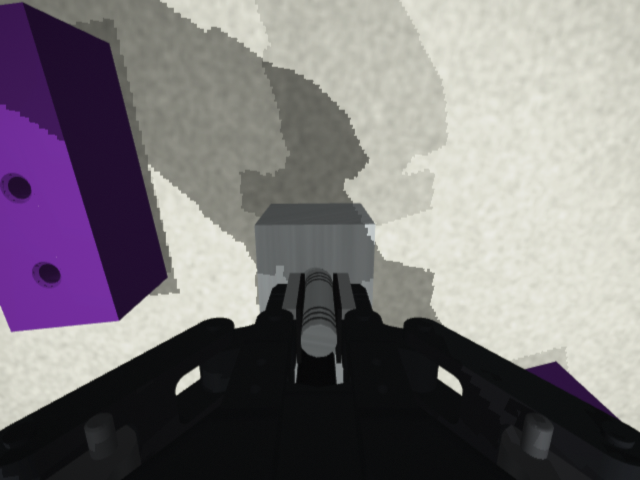

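>>> apply_moves([
  [[0, 0, 3], [0, 0, 0], 0],
  [[0, 0, 6], [0, 0, 0], 0],
  [[0, 0, 9], [0, 0, 0], 0],
  [[1, 5, 9], [0, 0, 0], 0],
  [[1.5, 10, 9], [0, 0, 0], 0],
  [[2, 15, 9], [0, 0, 0], 0],
  [[2.5, 20, 8], [0, 0, 0], 0],
  [[2.8, 23, 7], [0, 0, 0], 0],
  [[3, 25.6, 6], [0, 0, 0], 0],
  [[3, 25.6, 6], [0, 0, 0], 0],
])

```text
time: 4.8
tcp_pos: [0.4851, -0.0288, 0.135]
ee_rot: [0.997, 0.079, -0.002, -0.002]
force: [-0.8, -0.8, 0.7]
grip_width: 0.155
```

```bash
python3 - <<'E'
from w import *
i=shot("wrist","w4",(160,100,320,300),2.5);st()
s=shot("scene","s4",(250,210,110,90),7);t=shot("top","t4",(280,170,110,110),5)
E
```

```text
4.85 [ 0.4855 -0.032   0.1357] [ 0.997   0.0774 -0.0009 -0.0005] F [ 0.0158 -0.6513 -0.0637] w 0.14891373562405505 q [-0.2505  0.525   0.3977  2.0065 -0.3183  0.6716  0.5059]
```

View pics/w4.png

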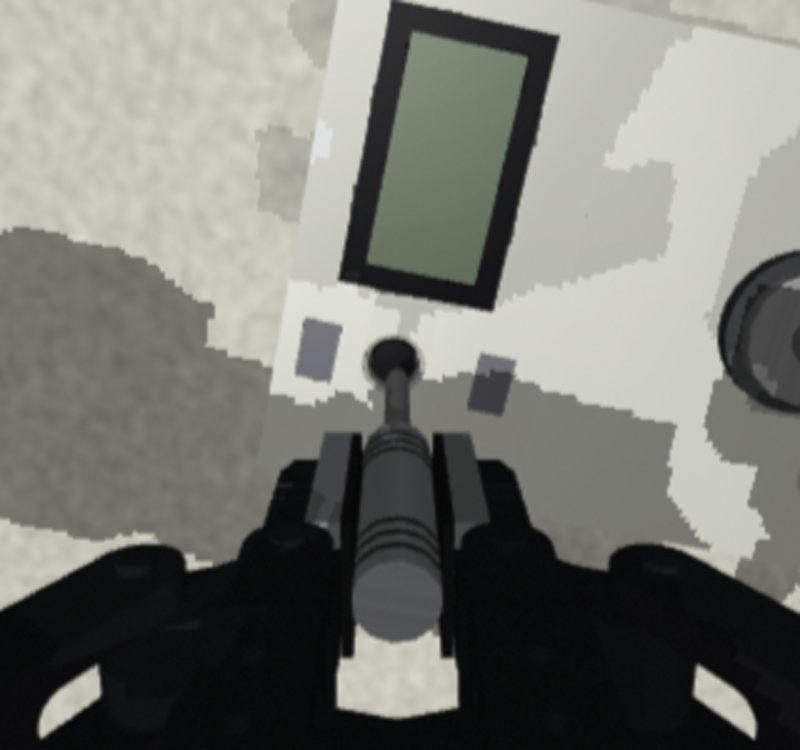

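View pics/s4.png

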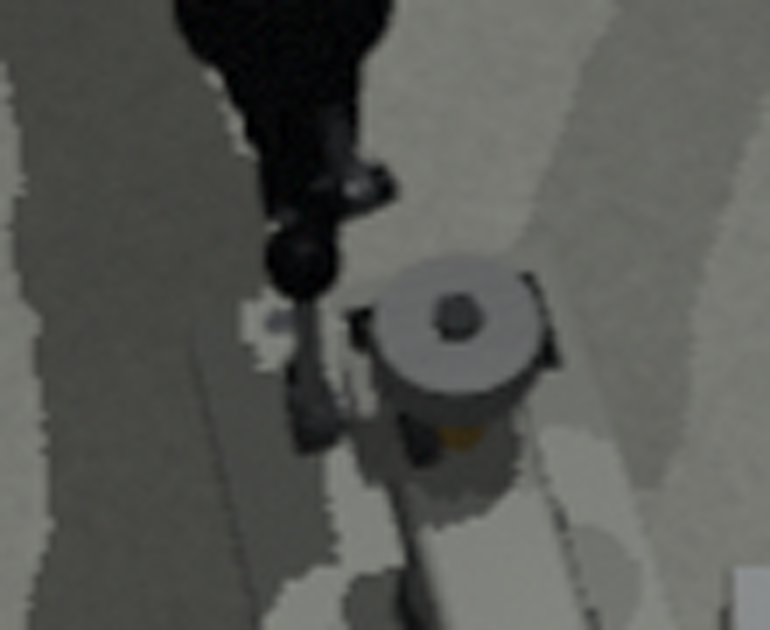

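View pics/t4.png

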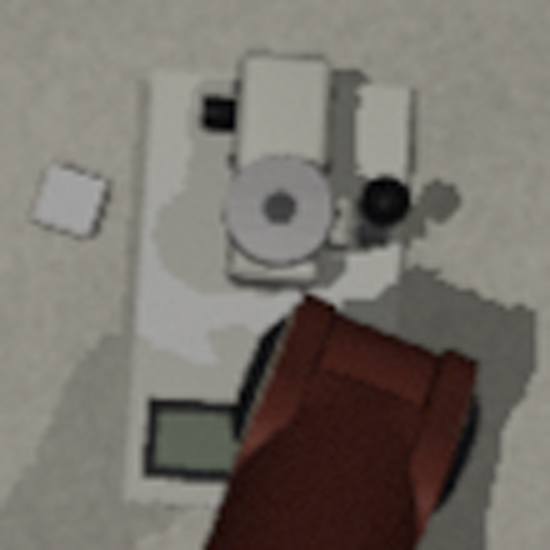

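>>> apply_moves([
  [[0, 0, -0.8], [0, 0, 0], 0],
  [[0, 0, -0.8], [0, 0, 0], 0],
  [[0, 0, -0.8], [0, 0, 0], 0],
])

```text
time: 5.25
tcp_pos: [0.4857, -0.0353, 0.1282]
ee_rot: [0.997, 0.074, -0.0, 0.0]
force: [0.4, -0.5, -0.5]
grip_width: 0.154
```

```bash
python3 - <<'E'
from w import *
i=shot("wrist","w5",(260,190,120,180),4);st()
E
```

```text
5.3 [ 0.4859 -0.0351  0.1283] [ 0.9972  0.0743 -0.0001  0.0001] F [ 0.0959 -0.8647 -0.0367] w 0.15254465375524906 q [-0.2399  0.5368  0.3915  2.0136 -0.3274  0.6514  0.5136]
```

View pics/w5.png

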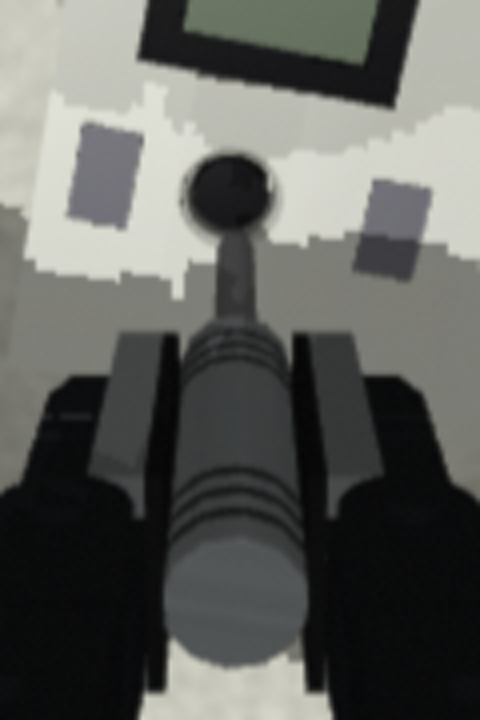

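```bash
python3 - <<'E'
from w import *
i=pickle.load(open("w5.pkl","rb"));u=lambda p:un(p,260,190,4)
P=np.array([.4859,-.0351,.1283])
print("exp tip",(proj(i,[P-[0,0,.0677],P-[0,0,.0177],P+[0,0,.0373]])-[260,190])*4+1.5)
zt=.1283-.0677
print("tip",ray(i,*u((236,236)),zt),"handle top",ray(i,*u((236,602)),zt+.105),"shoulder",ray(i,*u((236,345)),zt+.05))
for c in[(230,192)]: print("hole",ray(i,*u(c),.0385),ray(i,*u((187,192)),.0385),ray(i,*u((273,192)),.0385),ray(i,*u((230,152)),.0385),ray(i,*u((230,232)),.0385))
E
```

```text
exp tip [[234.3814 230.5635]
 [233.9945 348.3267]
 [233.2073 587.9479]]
tip [ 0.4863 -0.036   0.0606] handle top [ 0.4864 -0.0365  0.1656] shoulder [ 0.4861 -0.0346  0.1106]
hole [ 0.4851 -0.0349  0.0385] [ 0.4773 -0.0361  0.0385] [ 0.4928 -0.0338  0.0385] [ 0.484  -0.0275  0.0385] [ 0.4862 -0.0425  0.0385]
```

>>> apply_moves([
  [[-0.1, 0.1, -1], [0, 0, 0], 0],
  [[-0.1, 0.1, -2], [0, 0, 0], 0],
  [[-0.1, 0.1, -2.5], [0, 0, 0], 0],
  [[-0.1, 0.1, -2.5], [0, 0, 0], 0],
])

```text
time: 5.7
tcp_pos: [0.4844, -0.0331, 0.1025]
ee_rot: [0.997, 0.075, -0.001, -0.0]
force: [-0.3, 0.8, 2.8]
grip_width: 0.151
```

>>> apply_moves([
  [[0, 0, -0.15], [0, 0, 0], 0],
  [[0, 0, -0.3], [0, 0, 0], 0],
  [[0, 0, -0.3], [0, 0, 0], 0],
])

```text
time: 6.0
tcp_pos: [0.4846, -0.0332, 0.1006]
ee_rot: [0.997, 0.075, -0.0, -0.0]
force: [-1.5, 0.0, 5.1]
grip_width: 0.148
```

>>> apply_moves([
  [[0, 0, -0.15], [0, 0, 0], 0],
  [[0, 0, -0.15], [0, 0, 0], 0],
  [[0, 0, -0.15], [0, 0, 0], 0],
])

```text
time: 6.3
tcp_pos: [0.4848, -0.0333, 0.1002]
ee_rot: [0.997, 0.075, 0.0, -0.0]
force: [-3.3, 0.3, 13.2]
grip_width: 0.154
```

```bash
python3 - <<'E'
from w import *
i=shot("wrist","w6",(260,190,120,180),4);st()
E
```

```text
6.35 [ 0.4848 -0.0333  0.1002] [ 0.9972  0.0749  0.0002 -0.0005] F [-3.1107  0.4677 13.3551] w 0.1488537260838561 q [-0.2177  0.5801  0.3581  2.0413 -0.3603  0.5796  0.541 ]
```

View pics/w6.png

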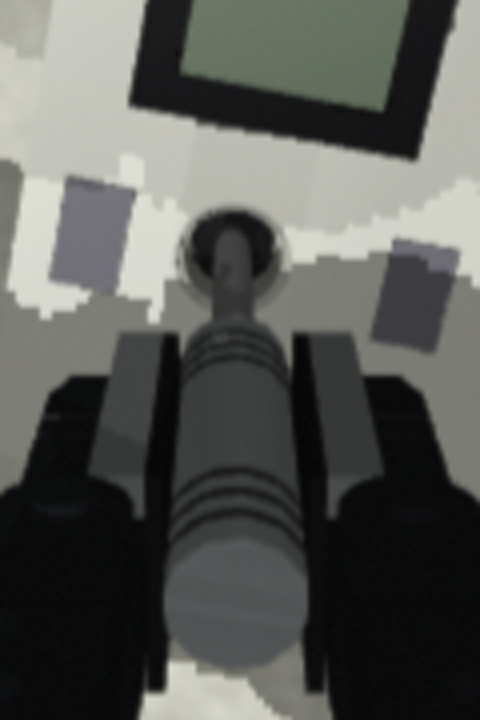

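>>> apply_moves([
  [[0, 0, 2], [0, 0, 0], 0],
  [[0, 0, 5], [0, 0, 0], 0],
  [[-0.5, -4, 6.5], [0, 0, 0], 0],
  [[-1, -8.5, 6.5], [0, 0, 0], 0],
  [[-1.5, -13, 6.5], [0, 0, 0], 0],
  [[-2, -17.5, 6.5], [0, 0, 0], 0],
  [[-2.5, -22, 6.5], [0, 0, 0], 0],
  [[-2.9, -24.8, 6], [0, 0, 0], 0],
  [[-2.9, -25.7, 5.5], [0, 0, 0], 0],
  [[-2.9, -25.7, 5], [0, 0, 0], 0],
])

```text
time: 7.35
tcp_pos: [0.4557, -0.2914, 0.1483]
ee_rot: [0.997, 0.074, 0.0, 0.0]
force: [0.1, -0.0, -0.3]
grip_width: 0.154
```

>>> apply_moves([
  [[0, 0, 0], [0, 0, 0], 0],
  [[0, 0, 0], [0, 0, 0], 0],
])

```text
time: 7.55
tcp_pos: [0.4567, -0.2877, 0.1484]
ee_rot: [0.997, 0.077, -0.0, -0.001]
force: [0.1, -0.1, 0.1]
grip_width: 0.152
```

```bash
python3 - <<'E'
from w import *
i=shot("wrist","w7",(260,190,120,180),4);st()
i=shot("scene","s7",(130,230,100,80),7)
E
```

```text
7.6 [ 0.4568 -0.2881  0.1487] [ 0.997   0.0768  0.0001 -0.0007] F [ 0.0758 -0.1166  0.3774] w 0.15625398762841985 q [ 0.2663  0.572   0.3931  1.8515 -0.3018  0.7775  0.974 ]
```

View pics/w7.png

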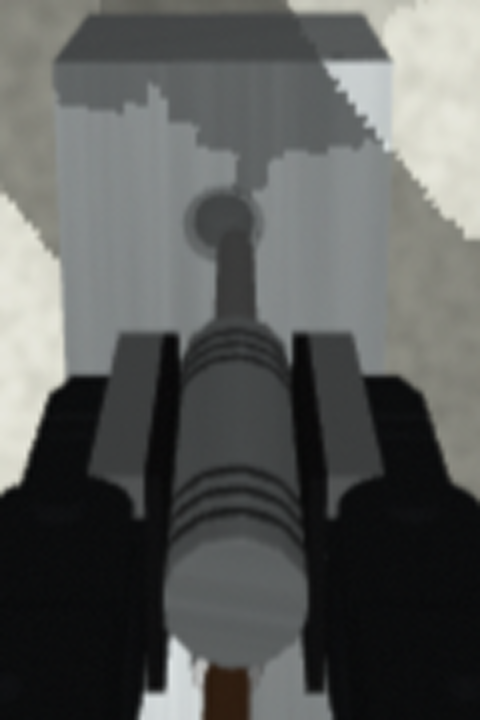

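View pics/s7.png

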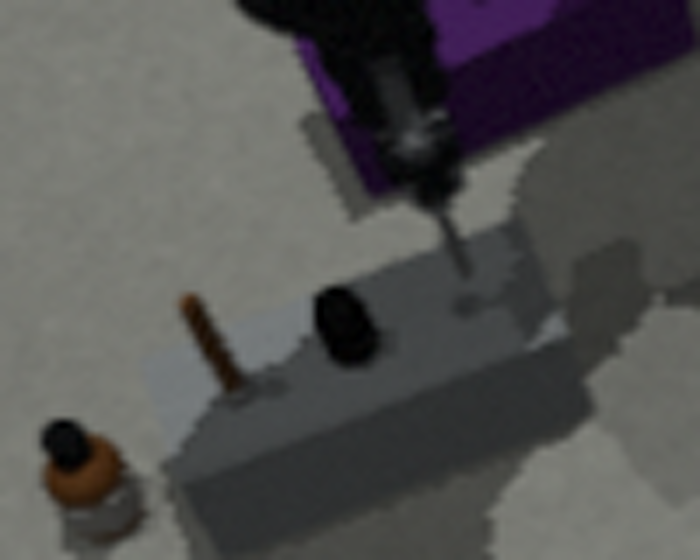

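```bash
python3 - <<'E'
from w import *
i=pickle.load(open("w7.pkl","rb"));u=lambda p:un(p,260,190,4)
print("tip",ray(i,*u((236,234)),.081)); print("hole",ray(i,*u((223,221)),.06))
print("edges",ray(i,*u((55,62)),.06),ray(i,*u((391,62)),.06))
E
```

```text
tip [ 0.4573 -0.2878  0.081 ]
hole [ 0.4556 -0.2924  0.06  ]
edges [ 0.422 -0.268  0.06 ] [ 0.4804 -0.259   0.06  ]
```

>>> apply_moves([
  [[-0.15, -0.15, 0], [0, 0, 0], 0],
  [[-0.15, -0.15, 0], [0, 0, 0], 0],
  [[-0.15, -0.15, 0], [0, 0, 0], 0],
  [[-0.15, -0.15, 0], [0, 0, 0], 0],
  [[-0.15, -0.15, 0], [0, 0, 0], 0],
])

```text
time: 8.15
tcp_pos: [0.4545, -0.2917, 0.1488]
ee_rot: [0.997, 0.075, 0.0, -0.0]
force: [0.2, -0.7, -0.3]
grip_width: 0.15
```

```bash
python3 - <<'E'
from w import *
i=shot("wrist","w8",(260,190,120,180),4);st()
E
```

```text
8.2 [ 0.4545 -0.2918  0.1488] [ 0.9972  0.075  -0.     -0.    ] F [ 0.6519  0.3297 -0.7922] w 0.15009446952403832 q [ 0.2727  0.5718  0.3947  1.8519 -0.3014  0.7768  0.978 ]
```

View pics/w8.png

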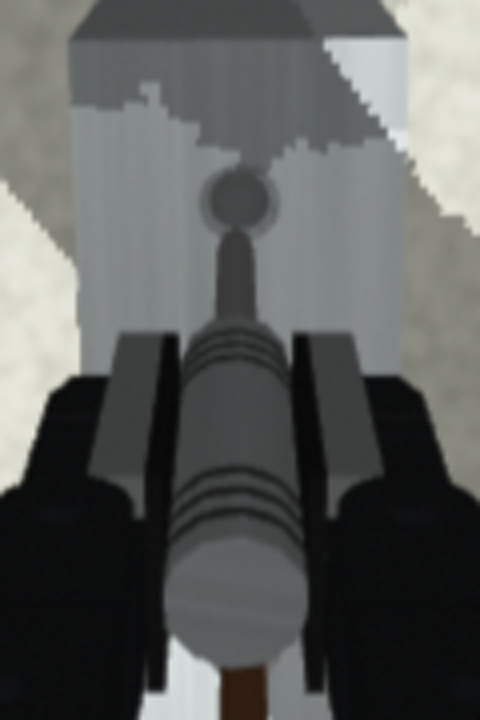

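```bash
python3 - <<'E'
from w import *
i=pickle.load(open("w8.pkl","rb"));u=lambda p:un(p,260,190,4)
print("tip",ray(i,*u((236,234)),.081)); print("hole",ray(i,*u((240,201)),.06))
E
```

```text
tip [ 0.4551 -0.2922  0.081 ]
hole [ 0.4559 -0.2926  0.06  ]
```

>>> apply_moves([
  [[0.05, 0, -1.2], [0, 0, 0], 0],
  [[0.05, 0, -2], [0, 0, 0], 0],
  [[0.05, 0, -3.5], [0, 0, 0], 0],
  [[0.05, 0, -5], [0, 0, 0], 0],
  [[0.05, 0, -6.5], [0, 0, 0], 0],
  [[0.05, 0, -6.8], [0, 0, 0], 0],
  [[0.05, 0, -7], [0, 0, 0], 0],
  [[0.05, 0, -7], [0, 0, 0], 0],
])

```text
time: 9.0
tcp_pos: [0.455, -0.2919, 0.0788]
ee_rot: [0.997, 0.075, -0.0, 0.0]
force: [0.4, -0.1, 0.3]
grip_width: 0.152
```

>>> apply_moves([
  [[0, 0, -0.15], [0, 0, 0], 0],
  [[0, 0, -0.25], [0, 0, 0], 0],
  [[0, 0, -0.3], [0, 0, 0], 0],
])

```text
time: 9.3
tcp_pos: [0.4555, -0.2922, 0.0776]
ee_rot: [0.997, 0.075, 0.001, 0.0]
force: [-2.2, 1.6, 11.2]
grip_width: 0.151
```

>>> apply_moves([
  [[0, 0, 0.1], [0, 0, 0], 0],
  [[0, 0, 0.1], [0, 0, 0], 0.4],
  [[0, 0, 0.1], [0, 0, 0], 1],
  [[0, 0, 0.1], [0, 0, 0], 1],
  [[0, 0, 0.1], [0, 0, 0], 1],
  [[0, 0, 0.1], [0, 0, 0], 1],
  [[0, 0, 0.1], [0, 0, 0], 1],
  [[0, 0, 4], [0, 0, 0], 1],
  [[0, 0, 7.5], [0, 0, 0], 1],
  [[0, 0, 7.5], [0, 0, 0], 1],
])

```text
time: 10.3
tcp_pos: [0.4574, -0.2941, 0.1552]
ee_rot: [0.997, 0.075, 0.004, 0.003]
force: [0.5, -0.7, 0.6]
grip_width: 1.0
```

```bash
python3 - <<'E'
from w import *
i=shot("wrist","w9",(220,100,200,240),2.5);st()
i=shot("scene","s9",(130,230,100,80),7)
E
```

```text
10.35 [ 0.4563 -0.2928  0.153 ] [0.9972 0.075  0.0022 0.0016] F [ 0.3218  0.1905 -0.4596] w 0.9997872926041896 q [ 0.2689  0.5671  0.4003  1.8467 -0.302   0.7821  0.9783]
```

View pics/w9.png

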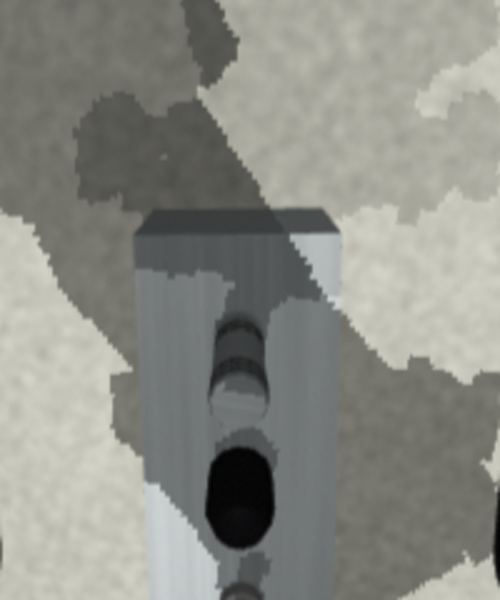

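View pics/s9.png

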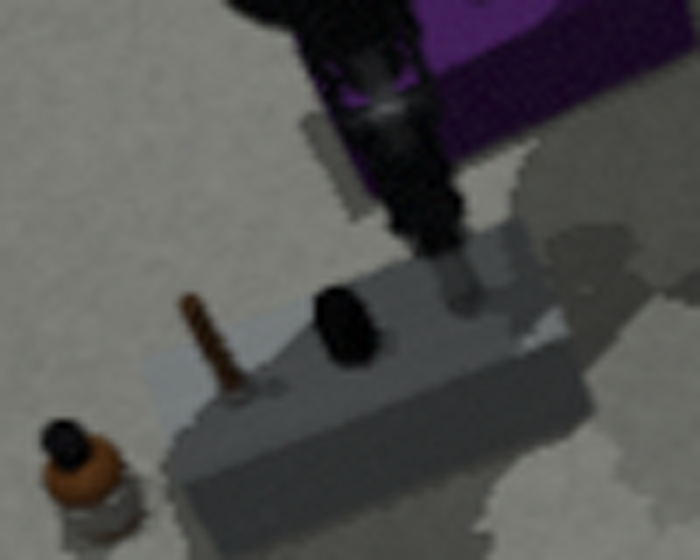

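>>> apply_moves([
  [[0, 0, 5], [0, 0, 8], 1],
  [[0, 0, 10], [0, 0, 16], 1],
  [[0, 0, 15], [0, 0, 24], 1],
  [[2, 4, 17.5], [0, 0, 32], 1],
  [[4, 8, 17.5], [0, 0, 40], 1],
  [[6, 12, 17.5], [0, 0, 48], 1],
  [[8, 16, 17.5], [0, 0, 56], 1],
  [[10, 20, 17.5], [0, 0, 64], 1],
  [[11, 23.6, 17.5], [0, 0, 72], 1],
  [[11, 23.6, 17.5], [0, 0, 79], 1],
])

```text
time: 11.4
tcp_pos: [0.5658, -0.0468, 0.3233]
ee_rot: [0.715, 0.699, 0.001, -0.004]
force: [-0.0, 0.3, -0.8]
grip_width: 0.995
```

>>> apply_moves([
  [[0, 0, 0], [0, 0, 0], 1],
  [[0, 0, 0], [0, 0, 0], 1],
  [[0, 0, 0], [0, 0, 0], 1],
])

```text
time: 11.7
tcp_pos: [0.5644, -0.0573, 0.3252]
ee_rot: [0.723, 0.691, -0.001, -0.0]
force: [0.5, 0.3, 0.1]
grip_width: 1.004
```

```bash
python3 - <<'E'
from w import *
i=shot("wrist","w10",(0,0,640,480),1);st()
print(proj(i,[(.6011,-.0562,.278),(.6011,-.0562,.188)]))
E
```

```text
11.75 [ 0.5645 -0.0572  0.3254] [ 0.7231  0.6908 -0.0005 -0.0001] F [ 0.1709 -0.123  -0.4409] w 0.9970849376107992 q [ 0.0214  0.4079  0.0621  1.5192 -0.0256  1.2162  1.6124]
[[323.0246 312.1664]
 [321.8905 262.7273]]
```

View pics/w10.png

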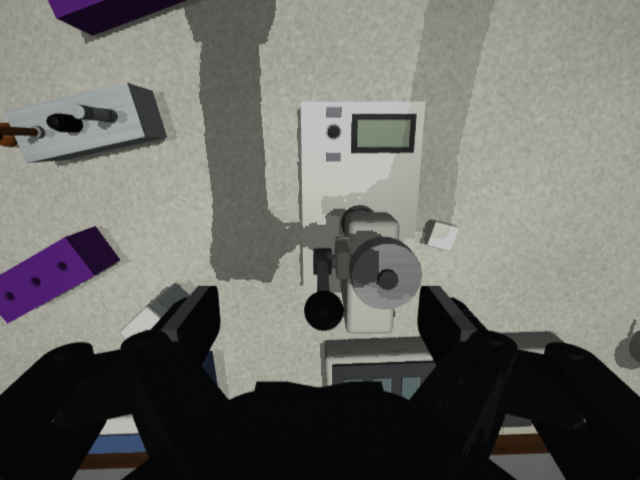

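>>> apply_moves([
  [[3.5, -0.05, 0], [0, 0, 0], 1],
  [[3.5, -0.05, -3], [0, 0, 0], 1],
  [[3.5, -0.05, -6.7], [0, 0, 0], 1],
  [[3.5, -0.05, -6.7], [0, 0, 0], 1],
  [[3.5, -0.05, -6.7], [0, 0, 0], 1],
], newtons=25)

```text
time: 12.25
tcp_pos: [0.5999, -0.0569, 0.2591]
ee_rot: [0.722, 0.692, -0.0, -0.0]
force: [1.8, 0.1, 1.0]
grip_width: 1.001
```

```bash
python3 - <<'E'
from w import *
i=shot("wrist","w11",(0,0,640,480),1);st()
print(proj(i,[(.6011,-.0562,.278),(.6011,-.0562,.188)]))
E
```

```text
12.3 [ 0.6008 -0.0569  0.2605] [0.7222 0.6917 0.0008 0.0011] F [-0.2485 -0.3297  0.6487] w 0.998963738835247 q [ 0.0227  0.5139  0.0571  1.5279 -0.0312  1.098   1.6144]
[[320.1011 313.3172]
 [319.6723 247.2034]]
```

View pics/w11.png

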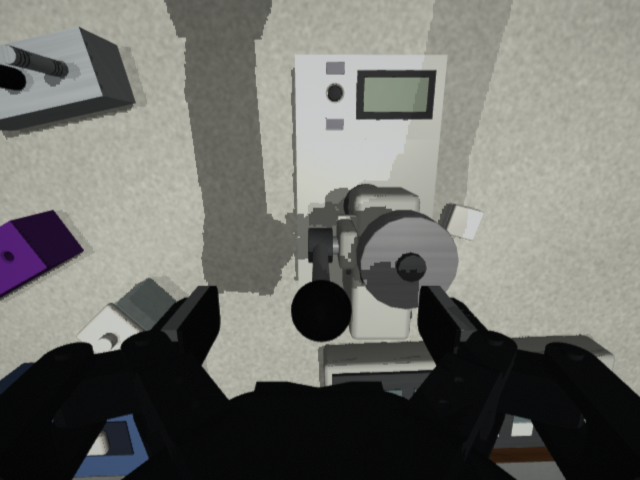

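>>> apply_moves([
  [[0, 0, 0], [0, 0, 0], 0.6],
  [[0, 0, 0], [0, 0, 0], 0.3],
  [[0, 0, 0], [0, 0, 0], 0],
  [[0, 0, 0], [0, 0, 0], 0],
  [[0, 0, 0], [0, 0, 0], 0],
  [[0, 0, 0], [0, 0, 0], 0],
  [[0, 0, 0], [0, 0, 0], 0],
  [[0, 0, 0], [0, 0, 0], 0],
], newtons=25)

```text
time: 13.1
tcp_pos: [0.6003, -0.0559, 0.2595]
ee_rot: [0.722, 0.692, 0.001, 0.0]
force: [-1.1, 1.3, 4.8]
grip_width: 0.274
```

```bash
python3 - <<'E'
from w import *
i=shot("wrist","w12",(160,160,320,240),2.5);st()
E
```

```text
13.15 [ 0.6003 -0.0559  0.2595] [0.7216 0.6923 0.0005 0.0003] F [-0.2221  0.9649  5.3831] w 0.2716754535283641 q [ 0.0222  0.5145  0.0562  1.5298 -0.0316  1.0971  1.6148]
```

View pics/w12.png

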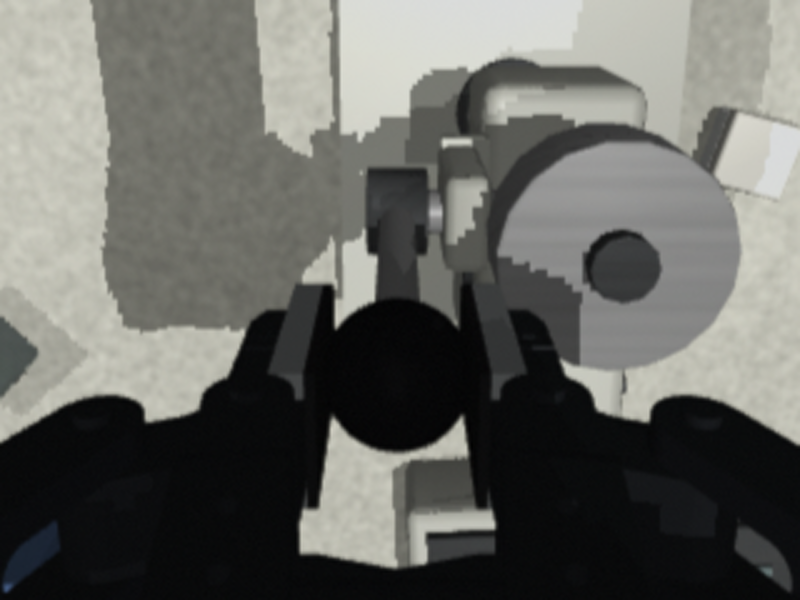

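>>> apply_moves([
  [[-0.94, 0.04, -0.05], [0, 0, 0], 0],
  [[-1.87, 0.08, -0.2], [0, 0, 0], 0],
  [[-2.78, 0.12, -0.44], [0, 0, 0], 0],
  [[-3.66, 0.16, -0.78], [0, 0, 0], 0],
  [[-4.5, 0.19, -1.21], [0, 0, 0], 0],
  [[-4.5, 0.19, -1.21], [0, 0, 0], 0],
])

```text
time: 13.75
tcp_pos: [0.5527, -0.0538, 0.2457]
ee_rot: [0.722, 0.692, -0.001, -0.002]
force: [0.5, 2.4, 4.0]
grip_width: 0.267
```

```bash
python3 - <<'E'
from w import *
i=shot("wrist","w13",(160,160,320,240),2.5);st()
E
```

```text
13.8 [ 0.5536 -0.0539  0.2462] [ 0.7216  0.6924 -0.0007 -0.0011] F [-0.4997  2.4945  5.279 ] w 0.2760942021430281 q [ 0.0219  0.4543  0.0544  1.6784 -0.0287  1.0123  1.6155]
```

View pics/w13.png

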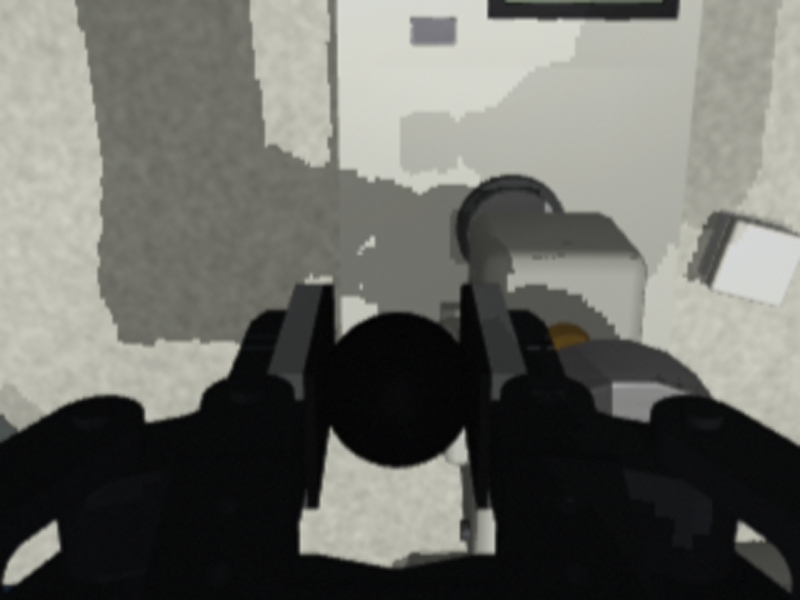

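>>> apply_moves([
  [[-0.79, 0, -0.51], [0, 0, 0], 0],
  [[-1.52, 0, -1.1], [0, 0, 0], 0],
  [[-2.18, 0, -1.77], [0, 0, 0], 0],
  [[-2.77, 0.02, -2.5], [0, 0, 0], 0],
  [[-3.29, 0.04, -3.29], [0, 0, 0], 0],
  [[-3.72, 0.05, -4.13], [0, 0, 0], 0],
  [[-4.05, 0.07, -5.01], [0, 0, 0], 0],
  [[-4.29, 0.08, -5.92], [0, 0, 0], 0],
  [[-4.29, 0.08, -5.92], [0, 0, 0], 0],
  [[-4.29, 0.08, -5.92], [0, 0, 0], 0],
])

```text
time: 14.8
tcp_pos: [0.5108, -0.0521, 0.1862]
ee_rot: [0.721, 0.693, -0.001, -0.002]
force: [-0.7, 5.5, 2.8]
grip_width: 0.273
```

```bash
python3 - <<'E'
from w import *
i=shot("wrist","w14",(160,160,320,240),2.5);st()
s=shot("scene","s14",(250,210,110,90),7)
E
```

```text
14.85 [ 0.5108 -0.0521  0.1863] [ 0.7213  0.6926 -0.0006 -0.0019] F [-0.235   5.3598  3.0942] w 0.2692274384002329 q [ 0.0271  0.4601  0.0475  1.8716 -0.0312  0.8142  1.6213]
```

View pics/w14.png

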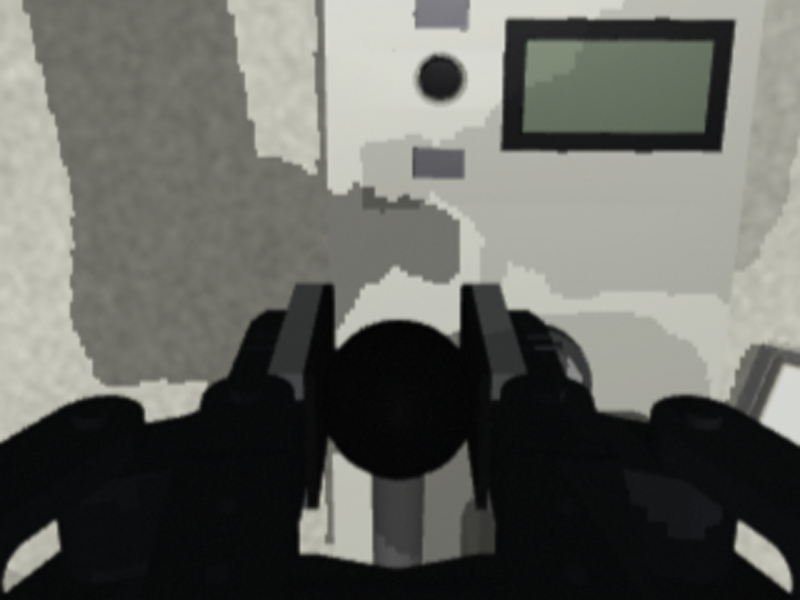

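View pics/s14.png

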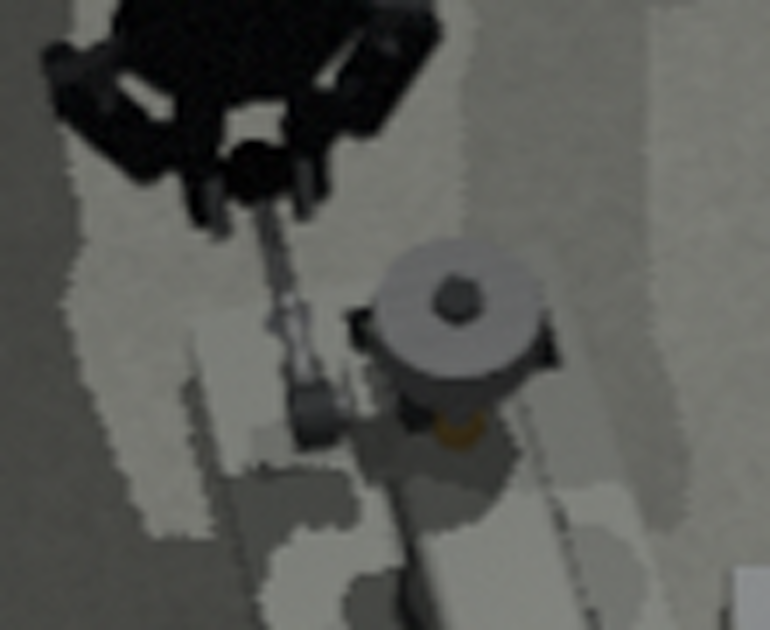

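```bash
cat > ang.py <<'E'
from w import *
def ang(name,cam_px):
    i=pickle.load(open(name,"rb"))
    p0=np.array([.6011,-.0562,.188]);y=-.0425 if 0 else -.042
    f=lambda th:p0+.09*np.array([-np.sin(th)*.9991,np.sin(th)*.042,np.cos(th)])
    r=least_squares(lambda q:(proj(i,f(q[0]))[0]-cam_px),[1.3]);return np.degrees(r.x[0]),r.fun,f(r.x[0])
E
python3 - <<'E'
from ang import *
print("w12 (rest)",ang("w12.pkl",un((398,374),160,160,2.5)))
print("w14",ang("w14.pkl",un((398,400),160,160,2.5)))
print("s14",ang("s14.pkl",un((258,172),250,210,7)))
E
```

```text
w12 (rest) (np.float64(0.8394988907111485), array([-1.1582,  0.0004]), array([ 0.5998, -0.0561,  0.278 ]))
w14 (np.float64(77.24243934684905), array([-1.3513, -0.0043]), array([ 0.5134, -0.0525,  0.2079]))
s14 (np.float64(74.60066186928961), array([-0.288, -0.004]), array([ 0.5144, -0.0526,  0.2119]))
```

>>> apply_moves([
  [[-0.1, 0.1, -0.6], [0, 0, 0], 0],
  [[-0.17, 0.2, -1.2], [0, 0, 0], 0],
  [[-0.2, 0.2, -1.7], [0, 0, 0], 0],
  [[-0.2, 0.2, -2], [0, 0, 0], 0],
  [[-0.2, 0.2, -2], [0, 0, 0], 0],
  [[-0.2, 0.2, -2], [0, 0, 0], 0],
  [[-0.2, 0.2, -2], [0, 0, 0], 0],
  [[-0.2, 0.2, -2], [0, 0, 0], 0],
])

```text
time: 15.7
tcp_pos: [0.509, -0.0519, 0.1673]
ee_rot: [0.722, 0.692, -0.001, -0.001]
force: [-5.8, 2.8, 3.3]
grip_width: 0.268
```

```bash
python3 - <<'E'
from w import *
i=shot("wrist","w15",(160,160,320,240),2.5);st()
s=shot("scene","s15",(250,210,110,90),7);shot("top","t15",(280,170,110,110),5)
E
```

```text
15.75 [ 0.509  -0.0519  0.1673] [ 0.7219  0.692  -0.0009 -0.0006] F [-4.3614  1.7307  2.5676] w 0.2718327393479418 q [ 0.0259  0.4828  0.0475  1.8997 -0.0312  0.762   1.6192]
```

View pics/w15.png

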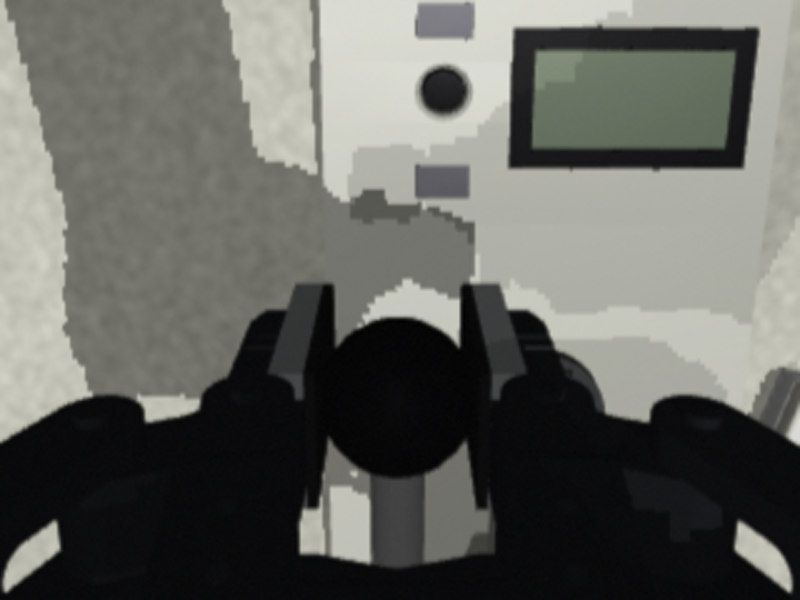

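View pics/s15.png

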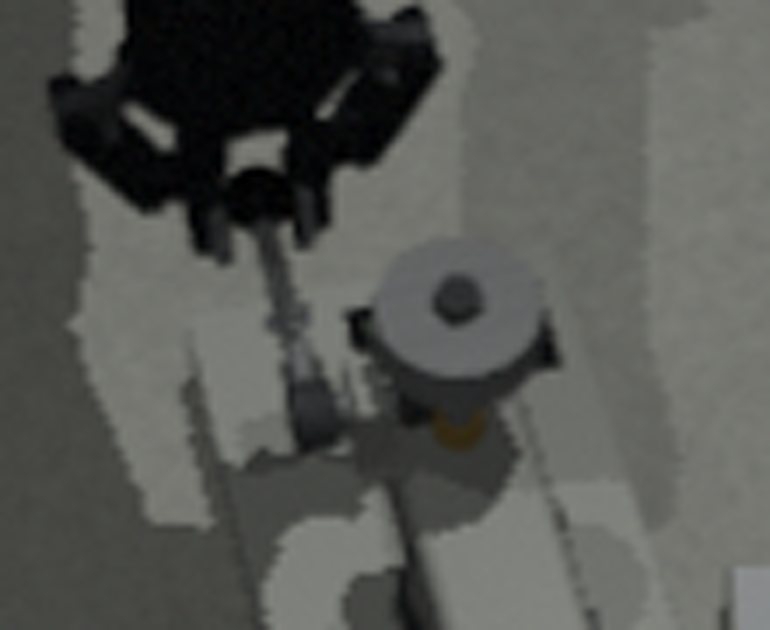

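```bash
python3 - <<'E'
from ang import *
print("w15",ang("w15.pkl",un((398,397.5),160,160,2.5)))
print("s15",ang("s15.pkl",un((260,198),250,210,7)))
i=pickle.load(open("s15.pkl","rb"))
for t in (85,88,90,92,95):
    th=np.radians(t);P=np.array([.6011,-.0562,.188])+.09*np.array([-np.sin(th),.042*np.sin(th),np.cos(th)])
    print(t,(proj(i,P)[0]-[250,210])*7+3,(proj(pickle.load(open("w15.pkl","rb")),P)[0]-160)*2.5)
t0=np.array([.6011,-.0562,.278]);print("rest",(proj(i,t0)[0]-[250,210])*7+3)
E
```

```text
w15 (np.float64(89.45429707053862), array([-1.6592, -0.0166]), array([ 0.5112, -0.0524,  0.1889]))
s15 (np.float64(87.23006556567033), array([-0.4209,  0.0325]), array([ 0.5113, -0.0524,  0.1923]))
85 [256.6116 192.6964] [392.8468 421.2638]
88 [257.1464 199.9634] [393.0059 403.821 ]
90 [257.5842 205.0946] [393.1076 393.568 ]
92 [258.0861 210.447 ] [393.2059 384.3544]
95 [258.9568 218.8748] [393.347  372.3719]
rest [303.5863 262.5393]
```

>>> apply_moves([
  [[-0.1, 0.05, -0.2], [0, 0, 0], 0],
  [[-0.1, 0.05, -0.2], [0, 0, 0], 0],
  [[-0.1, 0.05, -0.2], [0, 0, 0], 0],
  [[-0.1, 0.05, -0.2], [0, 0, 0], 0],
  [[-0.1, 0.05, -0.2], [0, 0, 0], 0],
  [[-0.1, 0.05, -0.2], [0, 0, 0], 0],
])

```text
time: 16.45
tcp_pos: [0.509, -0.0518, 0.1655]
ee_rot: [0.722, 0.692, -0.0, 0.0]
force: [-2.9, -1.1, 3.8]
grip_width: 0.271
```

```bash
python3 - <<'E'
from w import *
i=shot("wrist","w16",(160,160,320,240),2.5);st()
s=shot("scene","s16",(260,220,60,70),8);shot("top","t16",(280,170,110,110),5)
print(env.get_obs()["qd"])
shot("scene","f16",(100,150,400,300),2)
E
```

```text
16.5 [ 0.509  -0.0518  0.1655] [ 0.722   0.6919 -0.0004  0.0003] F [-3.4971 -1.5185  3.9198] w 0.2706376940701667 q [ 0.0253  0.4844  0.0477  1.9036 -0.0311  0.7544  1.6185]
[ 0.001  -0.0004 -0.0014  0.0004  0.0002  0.0001 -0.001 ]
```

View pics/w16.png

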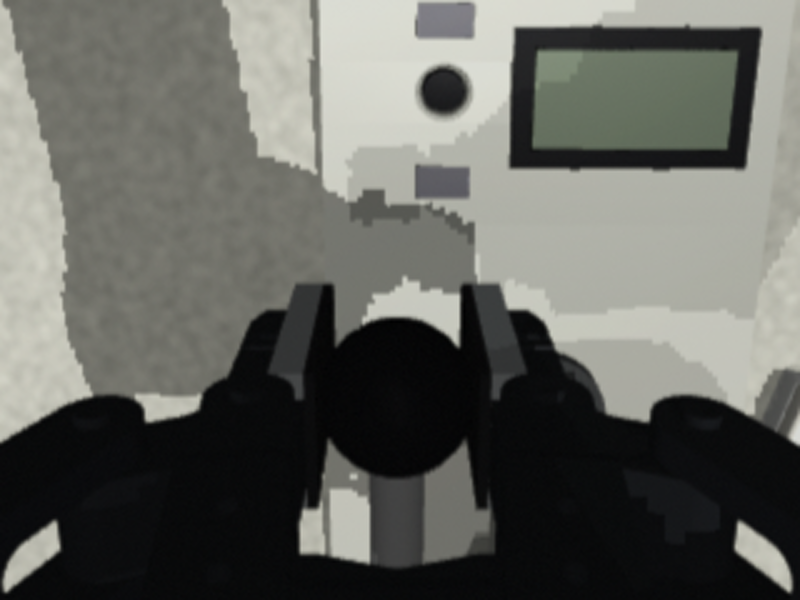

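View pics/s16.png

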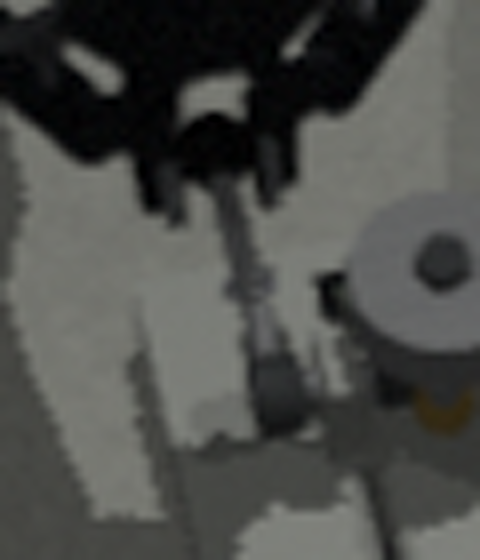

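View pics/f16.png

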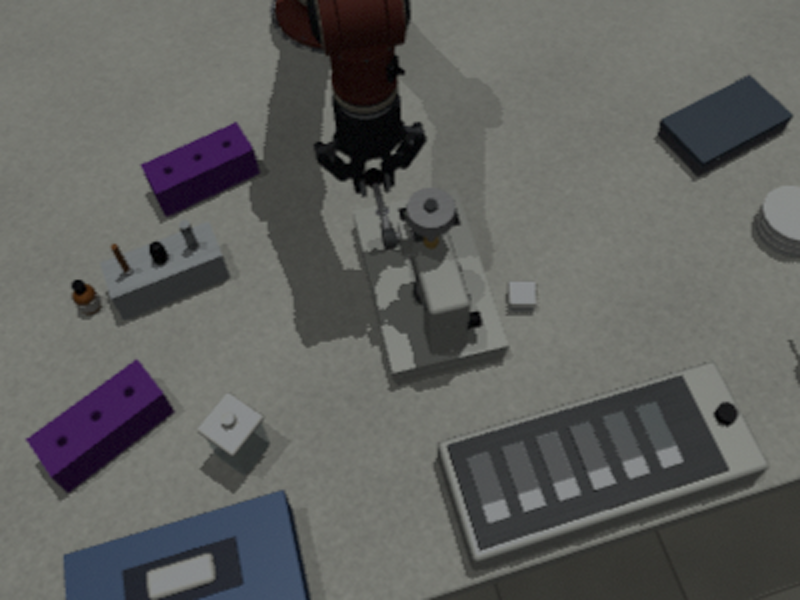

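```bash
python3 - <<'E'
from ang import *
print("w16",ang("w16.pkl",un((398,397.5),160,160,2.5)))
print("s16",ang("s16.pkl",un((215,148),260,220,8)))
# knob blob / nut displacement cross-check in raw frames
a=pickle.load(open("s15.pkl","rb"))["color"];b=pickle.load(open("s16.pkl","rb"))["color"];r=cv2.imread("pics/scene0.png")
i=pickle.load(open("s16.pkl","rb"))
for z in(.232,.242):
  print(proj(i,[.6033,-.0062,z]))
def nut(im):
  g=cv2.cvtColor(im[240:275,300:335],cv2.COLOR_BGR2GRAY).astype(float)
  return g
for im,box in((r,(309,249,14,12)),(b,(309,246,14,12))):
  x,y,w,h=box;g=cv2.cvtColor(im[y:y+h,x:x+w],cv2.COLOR_BGR2GRAY).astype(float);m=np.clip(np.median(g)-10-g,0,None);yy,xx=np.mgrid[y:y+h,x:x+w];print((m*xx).sum()/m.sum(),(m*yy).sum()/m.sum())
E
```

```text
w16 (np.float64(90.66712331486809), array([-1.9232, -0.0249]), array([ 0.5112, -0.0524,  0.187 ]))
s16 (np.float64(87.74720487492073), array([-0.1298,  0.0103]), array([ 0.5113, -0.0524,  0.1915]))
[[315.1825 254.1587]]
[[315.1783 251.6881]]
314.9164603960396 255.1404702970297
314.8939307997731 252.6557005104935
```

```bash
python3 - <<'E'
from w import *
st();env.hand_in()
E
```

```text
16.65 [ 0.509  -0.0518  0.1655] [ 0.7219  0.692  -0.0003  0.0003] F [-4.7918 -2.3881  3.2707] w 0.2680573118992904 q [ 0.0253  0.4844  0.0477  1.9035 -0.0311  0.7543  1.6185]
the job is handed in; nothing more can be done
```

I finished the job and handed it in at 16.65 s, with the gripper still holding the lever level. No verdict is reported.

- **Zero button:** I took the stylus from the hole at the left (+y) end of the silver tool block and pressed the button. It went down about 4.5 mm by the tool reading. The force then rose to 13 N with almost no further movement, so it was on its stop, with the foot still on the anvil.
- **Stylus:** I put it back in the same hole. The shoulder met the block at 11 N, at the same tool height as when I first gripped it. Pictures show it standing upright and home.
- **Lever:** I gripped the ball knob, swung it forward and held it at rest. Joint speeds were about 0.001 rad/s and the force on the tool about 6 N.

The last checks of the lever angle disagree a little:

| Check | As measured | After correcting for each camera's error at rest |
|---|---|---|
| Wrist camera | 90.7° | about 89.8° |
| Scene camera | 87.7° | about 88.4° |

In the scene picture, the nut on the weight rose 2.49 pixels. The full 10 mm lift predicts 2.47, so the foot is fully up. In the last scene picture the other things on the bench looked to be where they started. I did not measure their positions.

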